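# Clamp a demoulded fossil-vertebra cast with a dead-man paddle

## Robot

A 6-joint arm with a two-finger parallel gripper is mounted at the origin on the work surface. World frame = base frame: x ahead of the robot, y to its left, z up, the work surface at z = 0. Lengths are in m, angles in degrees, forces in N, time in s.
With the tool pointing down it reaches from about 0.25 to 0.725 m from the base axis. Payload 9.7 kg.
Tool frame: the origin (TCP) lies at the very end of the fingers, on their centre line; the grasp point (between the pads) lies 19 mm behind it; z points along the fingers, y is the line along which they close (so a half turn about z gives the same grasp; the last joint's range is limited). The gripper opens to 85 mm and grips with 20 to 120 N. Pads are 22 mm wide; open, the fingers measure 114 mm over their backs; the gripper's body (76 mm by 85 mm) begins 54 mm behind the grasp point. The pads swing forward as they close: fully open they stand 13 mm farther back than shut.
Start: joints at [-70.359, 4.979, 10.078, 95.1, 0, 90], TCP at [0.185, -0.518, 0.207] pointing down, gripper open.
Joint ranges: [-179.16, 179.16], [-48.56, 103.87], [-65.8, 70.77], [-126.05, 130.52], [-82.76, 87.17], [-180, 180]. Speed limits (degrees/s): [127.2, 127.2, 147.25, 180, 180, 180].

## Interface

Orientations are given as [roll, pitch, yaw] about the fixed x, y, z axes, in that order (R = Rz(yaw) Ry(pitch) Rx(roll)).
In Python, from workcell import telemetry, optics, workorder gives the robot as it stands.
- The arm moves only by the shell command python3 -m handwheel 'ROWS' [FORCE]. ROWS is JSON, a list of rows, each an object of numbers: "tx", "ty", "tz": the shift along the tool's x, y, z in m; "ax", "ay", "az": the turn, a rotation vector about the tool's x, y, z in degrees; "jaw": the gripper command: -1 is shut, 1 is fully open, values between are in proportion. A call has exactly 10 rows; each row shifts and turns the commanded pose from where the row before left it, along the tool's axes as they then stand; what a row does not reach is not made up. A row lasts 1/8 s, in which the tool goes at most 62.5 mm and 10.7 degrees, less where a joint would pass 70% of its speed; a pose out of reach is approached as far as the arm can. A call is refused whole if a number of a shift passes 0.0625 or a number of a turn 10.7, either way. A call with a gripper value outside its range is refused whole. The fingers move at their own pace and stop on an object; FORCE is the grip in N (left out, the last holds). Time passes only in rows, so rows that do not move let the fingers close, or fill a call up. It gives the time, the measured TCP pose, the force, the opening and the grip force at its end, in the units of the state.
- telemetry.get_obs(): the state, without advancing time (a new reading comes with each control period).
- optics.camera(name): name is "scene" or "top" or "wrist"; returns a dict with "color" (480x640x3 uint8, red, green, blue), "K" (3x3 intrinsics, pixels), "extrinsics" (4x4, takes a point from camera to world coordinates); the wrist camera has in their place "mount" (4x4, takes a point from camera to tool coordinates, whose origin is the TCP and whose axes are the flange's). Camera axes: x right, y down, z forward; pixel columns grow to the right and rows downward; lengths in m; the calibration is good to about 2 mm. A picture is of the moment at which its call begins: read the wrist's pose just before it. There is no depth.
- workorder.job_done(): hands the job in; it is judged then, once.
The state is a dict: "time": time; "q": joint angles; "qd": joint speeds; "joint_efforts": joint torques, N m; "ee_pos": TCP position; "tcp_rot": TCP orientation; "wrist_force": force on the tool from outside, world axes, zero at the start; "torque": the same for the moment, N m; "opening": finger opening in m; "grasp_force": force on a finger pad.
Only numpy, scipy, OpenCV 4.12 (cv2) and the standard library are available. Lean on these libraries where they do the work, as an engineer would, in place of code of your own. Each camera call takes 0.05 s, during which the arm holds its last target. There are 200 camera calls.

## Task

Lift the cream-coloured vertebra cast out of the open teal mould and set it down (do not drop it) upright in the blue clamp's nest, lengthwise between the jaws, and let go of it. Then press the clamp's orange spring paddle down from above until its white tip edge points into the green band of the gauge post, and keep it there: the job ends while you are still holding the paddle down, with the cast clamped. Leave the other things on the bench where they are.

Things in the scene. Friction and masses are not known exactly. Their poses are not given: they have to be found in the camera images.
- vertebra: Cream resin vertebra cast, loose, 0.1 to 0.2 kg. Spool 70 mm long (its x) with two end discs 46 mm across, 12 mm thick; between them a 46 mm long waist, flat upright sides 34 mm apart (along its y) from 5 to 41 mm above the underside; ridge 12 mm wide on top, 53 mm high in all. Ends alike. Origin: middle of the flat underside, z up. Grip across the waist, 34 mm above the underside.
- mould: Lower half of a teal rubber mould, fixed: 130 (its x) x 100 (y) x 30 mm high block, flat open top. Cavity 75 x 51 mm, 14 mm deep in its middle; the cast lies in it with about 2 mm of play, x along the mould's x, its upper 39 mm standing proud. Origin: middle of the underside, on the bench.
- clamp: Clamp with a blue base plate 110 (its x) x 240 (y) x 12 mm, fixed. From -y to +y: fixed jaw (face at y -96 mm, top 54 mm above the bench), nest, moving jaw tip, two pivot cheeks (y -20 to 8, x within +-31 mm, top 92 mm), paddle, gauge post (y 112 to 118 mm). Pivot along x at y -6 mm, 84 mm above the bench. Origin: on the bench under the plate's middle, z up.
- nest (a point): Middle of the nest's cork floor, clamp y -55 mm, 14 mm above the bench; axes as the clamp's. The cast stands here, its length along the clamp's y, either way round. Side rails: inner faces at x +-27 mm, 6 mm thick, 8 mm above the floor, 60 mm long. Fixed jaw face 41 mm to -y, moving jaw tip at rest about 41 mm to +y: a centred cast has 6 mm free at each end.
- gauge_green (a point): Middle of the green band of the gauge post beside the paddle's end: 84 mm above the bench. The post is 20 mm wide (clamp's x), 6 mm thick, 134 mm high: red below 77 mm, green 77 to 91 mm, white above, heights from the bench.
- paddle_press (a point): Middle of the top of the paddle's orange pad (44 mm along the clamp's x, 50 mm long): press here. 80 mm from the pivot, 7 mm above the paddle's mid-plane, in which the white tip edge lies. At rest the paddle slopes up 0.44 rad to the post, this point 124 mm above the bench at clamp y 63 mm; in mid-green the paddle is level, the point 91 mm above the bench at clamp y 74 mm.
- paddle (a joint): Paddle angle, rad: 0 at rest (sprung up), grows as pressed down, 0.6 at the bottom stop. White tip edge in the green from 0.38 to 0.50, level at 0.44. With the cast in the nest the jaw tip meets it at about 0.12, slides it against the fixed jaw by about 0.25, then a spring gives; at 0.44 the pad needs about 10 N. It springs back when let go.
- jaw_tip: Black rubber ball, radius 12 mm, of the moving jaw; pressing the paddle drives it towards the fixed jaw through a spring of 0.8 N/mm. Origin: centre of the ball, about 36 mm above the bench at rest.
- brush: Brush lying on the bench, 160 mm long; leave alone. Origin: on its underside.
- probe: Probe with a green handle, lying, 170 mm long; leave alone. Origin: on its underside.
- glue_bottle: Bottle with a red cap, 44 mm in diameter, 110 mm high; leave alone. Origin: middle of the underside.
- jar: Jar, 70 mm in diameter, 75 mm high; leave alone. Origin: middle of the underside.
- dish: White bowl, 100 mm in diameter, 30 mm high; leave alone. Origin: middle of the underside.
- rotary_tool: Grey and black rotary engraving tool, lying, 160 mm long, 45 mm high; leave alone. Origin: its underside, under the body's middle.
Things that resemble listed ones, but are neither listed nor needed, are in the scene too. What is shaped like the mould but brown, purple or yellow is not meant.

How it is judged (in metres and radians):
On the way, in this order (a step that is already met when the one before it is completed fails the run):
1. the cast is lifted clear of the mould, held by the fingers (z of vertebra in the frame of mould above 0.05 m and contact force between the fingers and vertebra above 1 N), for 0.2 s.
2. the cast stands upright in the nest, let go, with the paddle not yet pressed (x of vertebra in the frame of nest between -0.006 and 0.006 m and y of vertebra in the frame of nest between -0.012 and 0.01 m and z of vertebra in the frame of nest between -0.004 and 0.004 m and angle between vertebra's own z axis and vertical below 0.12 rad and angle between the x axis of vertebra and the y axis of nest, either way round below 0.15 rad and contact force between each of the fingers, the arm and vertebra below 0.1 N and linear speed of vertebra below 0.03 m/s and value of joint paddle below 0.12 rad), for 0.2 s.
At the end, for the whole second after the job is handed in: Robot holds the paddle still at 0.375 to 0.505 rad (tip in green band), not touching the cast; jaw tip pushes the cast with 3 to 14 N; cast on the nest floor (height 4 mm, across 6 mm, along jaws -12 to +10 mm), upright within 0.12 rad, lengthwise within 0.15 rad (x of vertebra in the frame of nest between -0.006 and 0.006 m and y of vertebra in the frame of nest between -0.012 and 0.01 m and z of vertebra in the frame of nest between -0.004 and 0.004 m and angle between vertebra's own z axis and vertical below 0.12 rad and angle between the x axis of vertebra and the y axis of nest, either way round below 0.15 rad and value of joint paddle between 0.375 and 0.505 rad and velocity of joint paddle between -0.1 and 0.1 rad/s and contact force between jaw_tip and vertebra between 3 and 14 N and contact force between each of the fingers, the arm and vertebra below 0.3 N and contact force between any of the fingers, the arm and anything else above 2 N); the arm keeps its last pose, push and grip.
It fails at once if another loose thing on the bench is moved by more than 40 mm (distance of any of brush, probe, glue_bottle, jar, dish, rotary_tool from where it was at the start of the episode above 0.04 m).
It fails at once if the cast is dropped (falls free faster than 0.6 m/s) (contact force between the fingers and vertebra below 0.02 N and linear speed of vertebra above 0.6 m/s).
It also fails if it takes over 54 s, if anything falls off the work surface, if the arm or the gripper's body presses on something with over 40 N, if the wrist force passes 120 N, or if a joint passes its speed limit or range.

## Working session

There is one attempt and no reset: what is moved stays moved. The work goes in short steps, Python scripts to look and compute and a shell command to move; the robot and the scene stay as the last step left them, time stands still between calls to the robot, and variables do not carry over. Pictures are saved under pics/ and viewed, at most 10 in all, crops included, and the job is handed in when it is done.

```bash
ls; mkdir -p pics; python3 - <<'E'
from workcell import telemetry, optics
import cv2, numpy as np
o=telemetry.get_obs(); print(o)
for n in ("top","scene"):
    c=optics.camera(n); cv2.imwrite(f"pics/{n}0.png",c["color"][:,:,::-1]); print(n,c["K"].tolist(),np.round(c["extrinsics"],4).tolist())
    np.savez(f"{n}.npz",**c)
E
```

```text
pics
{'time': 0.0, 'q': array([-7.03590348e+01,  5.01367286e+00,  1.00336359e+01,  9.51008682e+01,
       -9.07868813e-04,  9.00006561e+01]), 'qd': array([ 0.00203438, -0.01271586, -0.03257958,  0.04456697, -0.00296618,
       -0.05592652]), 'joint_efforts': array([ 8.29573437e-04, -5.20387745e+01,  4.64798069e+01,  1.62384025e-02,
        3.29591740e-05,  1.49703226e-05]), 'ee_pos': array([ 0.18477175, -0.51774228,  0.2065511 ]), 'tcp_rot': array([-1.79919095e+02,  9.08794423e-04,  1.96403103e+01]), 'wrist_force': array([-0.75278007,  0.04513396,  0.19659777]), 'torque': array([ 0.04210094,  0.04190454, -0.0342636 ]), 'grasp_force': 0.0, 'opening': 0.08548553591347753}
top [[438.2303964859103, 0.0, 325.95335499255737], [0.0, 438.2303964859103, 238.43532450713738], [0.0, 0.0, 1.0]] [[-0.0115, -0.978, 0.2083, 0.2942], [-0.9999, 0.0101, -0.0075, 0.1015], [0.0052, -0.2084, -0.978, 1.2194], [0.0, 0.0, 0.0, 1.0]]
scene [[438.6374600086027, 0.0, 317.84054558695766], [0.0, 438.6374600086027, 236.30247457203288], [0.0, 0.0, 1.0]] [[-0.3502, 0.8, -0.4871, 1.0338], [0.9367, 0.3012, -0.1788, 0.272], [0.0037, -0.5189, -0.8548, 0.9928], [0.0, 0.0, 0.0, 1.0]]
```

View pics/top0.png

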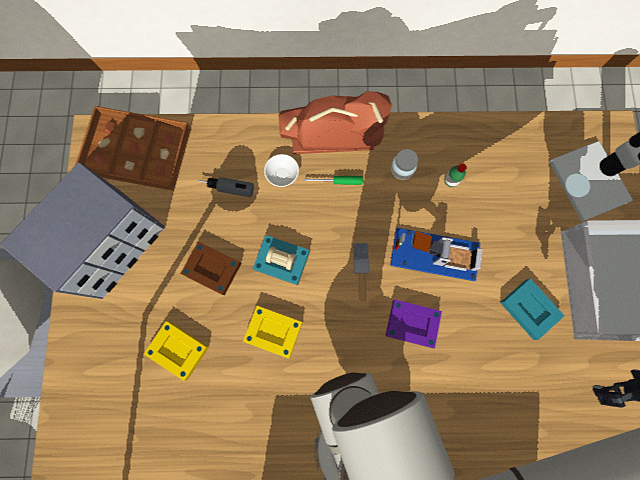

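View pics/scene0.png

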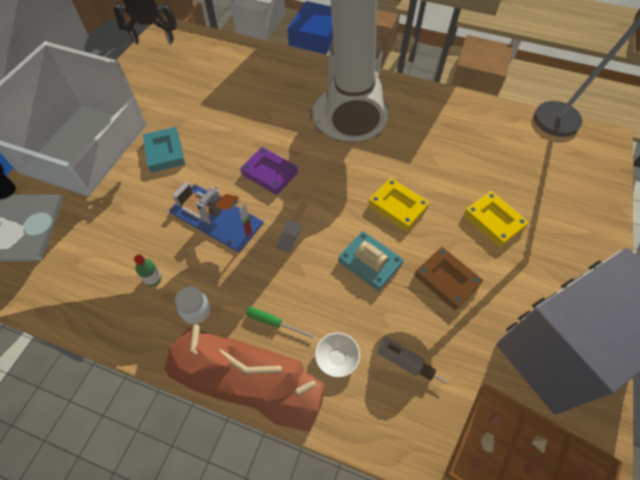

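```bash
python3 - <<'E'
import cv2, numpy as np
a=np.load("top.npz")["color"][:,:,::-1]
f=lambda x,y,w,h,s:cv2.resize(a[y:y+h,x:x+w],None,fx=s,fy=s,interpolation=cv2.INTER_CUBIC)
A=f(245,225,75,65,8);B=f(385,218,100,70,8)
cv2.imwrite("pics/crop1.png",np.vstack([np.pad(cv2.resize(A,None,fx=.5,fy=.5),((0,0),(0,500),(0,0))),cv2.resize(B,None,fx=.6,fy=.6).copy() if 0 else np.zeros((0,800,3),np.uint8)]) if 0 else B)
cv2.imwrite("pics/crop2.png",A)
E
```

```text
(no output)
```

View pics/crop1.png

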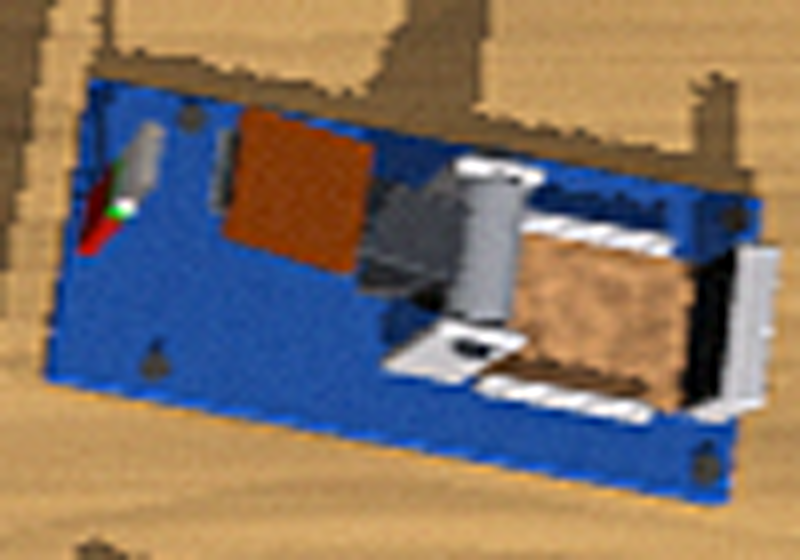

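View pics/crop2.png

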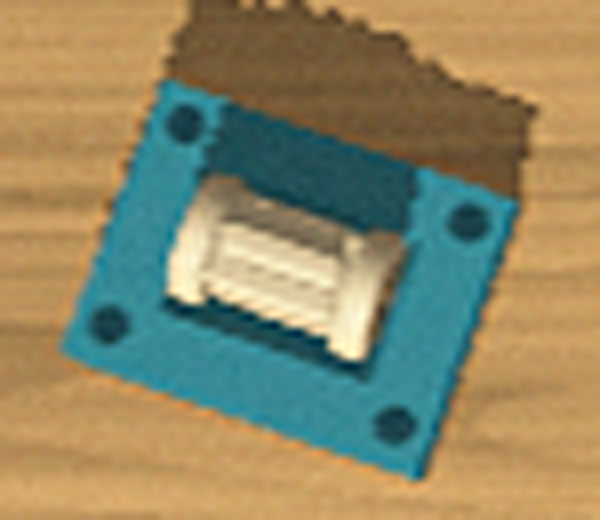

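```bash
cat > h.py <<'E'
import numpy as np, cv2
from scipy.optimize import least_squares
from scipy.spatial.transform import Rotation as R
def proj(P,K,T):
    P=np.atleast_2d(P); c=(P-T[:3,3])@T[:3,:3]; u=c@K.T; return u[:,:2]/u[:,2:]
def unproj(uv,K,T,z):
    uv=np.atleast_2d(uv); d=np.c_[uv,np.ones(len(uv))]@np.linalg.inv(K).T@T[:3,:3].T
    return T[:3,3]+d*((z-T[2,3])/d[:,2])[:,None]
def place(p,L): # p=x,y,yaw(rad)
    c,s=np.cos(p[2]),np.sin(p[2]); L=np.asarray(L,float)
    return np.c_[p[0]+c*L[:,0]-s*L[:,1],p[1]+s*L[:,0]+c*L[:,1],L[:,2]]
def fit(uv,L,K,T,p0):
    r=least_squares(lambda p:(proj(place(p,L),K,T)-uv).ravel(),p0,loss='soft_l1'); return r.x,r.fun.reshape(-1,2)
E
python3 - <<'E'
from h import *
a=np.load("top.npz");K,T=a["K"],a["extrinsics"]
px=lambda o,l:np.array([[o[0]+(u+.5)/8-.5,o[1]+(v+.5)/8-.5] for u,v in l])
m=px((245,225),[(165,82),(520,205),(420,480),(65,350)])
W=unproj(m,K,T,.03);print(W, np.linalg.norm(np.diff(W,axis=0),axis=1))
# clamp: +y = left, world up = +x. right-handed: x of clamp up
b=px((385,218),[(95,82),(760,200),(728,500),(48,378)])
W=unproj(b,K,T,.012);print(W, np.linalg.norm(np.diff(W,axis=0),axis=1))
# mould x = long axis
mp=fit(m,[[-.065,.05,.03],[.065,.05,.03],[.065,-.05,.03],[-.065,-.05,.03]],K,T,[.4,.2,-1.9]);print("mould",mp)
cp=fit(b,[[.055,.12,.012],[.055,-.12,.012],[-.055,-.12,.012],[-.055,.12,.012]],K,T,[.4,-.1,0]);print("clamp",cp)
# cast: disc tops
p=cp[0];print("nest",place(p,[[0,-.055,.014]]),"press",place(p,[[0,.063,.124],[0,.074,.091]]),"deg",np.degrees([mp[0][2],p[2]]))
# predicted check points on crop1: pad corners at rest
al=.44;e=[]
for x in(-.022,.022):
  for d in(.055,.105): e.append([x,-.006+d*np.cos(al)-.007*np.sin(al),.084+d*np.sin(al)+.007*np.cos(al)])
print("pad crop px",(proj(place(p,e),K,T)-[385,218])*8)
v=[[x,y,.03-.014+.053] for x in(-.023,.023) for y in(-.006,.006)]
print("ridge crop px",(proj(place(mp[0],v),K,T)-[245,225])*8)
E
```

```text
[[0.55956857 0.26107016 0.03      ]
 [0.51485456 0.13799337 0.03      ]
 [0.42039232 0.17224762 0.03      ]
 [0.46612851 0.29357145 0.03      ]] [0.13094746 0.10048119 0.12965829]
[[ 0.58007629 -0.10783641  0.012     ]
 [ 0.53500137 -0.34023199  0.012     ]
 [ 0.42936403 -0.32019027  0.012     ]
 [ 0.4744414  -0.086707    0.012     ]] [0.23672654 0.10752172 0.23779488]
mould (array([ 0.49023207,  0.21620731, -1.92057813]), array([[ 0.33578651,  0.02792909],
       [-0.00561447, -0.02662848],
       [-0.01065643, -0.21815844],
       [-0.31086239,  0.2188559 ]]))
clamp (array([ 0.50480167, -0.21374594, -0.19140077]), array([[-0.5305789 , -0.52665689],
       [ 0.60308674, -0.34313603],
       [ 0.36651128,  0.49659614],
       [-0.43014032,  0.29199872]]))
nest [[ 0.49433879 -0.26774157  0.014     ]] press [[ 0.51678643 -0.15189641  0.124     ]
 [ 0.51887901 -0.14109728  0.091     ]] deg [-110.04102099  -10.96645635]
pad crop px [[347.66633451 273.30470104]
 [221.17830698 235.87246282]
 [365.46897502 141.48681175]
 [240.31922287 102.06728542]]
ridge crop px [[206.51676121 249.50819922]
 [219.37278708 215.99311147]
 [336.26440678 295.0483787 ]
 [348.88811401 261.35506738]]
```

```bash
python3 -m handwheel '[{"tx":0.04,"az":-10},{"tx":0.04,"az":-10},{"tx":0.04,"az":-10},{"tx":0.04,"az":-10},{"tx":0.04,"az":-10},{"tx":0.05},{"tx":0.05},{"tx":0.05},{"tx":0.05},{"tx":0.05}]' 60
cat >> h.py <<'E'
def to(x,y,z=None,yaw=None):
    from workcell import telemetry
    o=telemetry.get_obs(); M=R.from_euler('xyz',o['tcp_rot'],degrees=True); p=o['ee_pos']
    print('t',o['time'],'p',np.round(p,4),'rot',np.round(o['tcp_rot'],2),'F',np.round(o['wrist_force'],1),'op',round(o['opening'],4),round(o['grasp_force'],1))
    G=R.from_euler('xyz',[180,0,o['tcp_rot'][2] if yaw is None else yaw],degrees=True)
    print('turn(now axes)',np.round((M.inv()*G).as_rotvec(degrees=True),2),'shift in now axes',np.round(M.inv().apply(np.array([x,y,p[2] if z is None else z])-p),4),'shift in final axes',np.round(G.inv().apply(np.array([x,y,p[2] if z is None else z])-p),4))
E
python3 -c "
from h import *
to(.4902,.2162,None,69.96)"
```

```text
t 0.1 p [ 0.1848 -0.5178  0.2066] rot [-179.93   -0.     19.64] F [-0.8 -1.   0.3] op 0.0852 0.0
turn(now axes) [-6.000e-02 -3.000e-02 -5.032e+01] shift in now axes [ 0.5344 -0.5886  0.0007] shift in final axes [0.7942 0.0354 0.    ]$[0]: bad value
```

```bash
python3 -m handwheel '[{"tx":0.04,"ty":0,"tz":0,"ax":0,"ay":0,"az":-10,"jaw":1},{"tx":0.04,"ty":0,"tz":0,"ax":0,"ay":0,"az":-10,"jaw":1},{"tx":0.04,"ty":0,"tz":0,"ax":0,"ay":0,"az":-10,"jaw":1},{"tx":0.04,"ty":0,"tz":0,"ax":0,"ay":0,"az":-10,"jaw":1},{"tx":0.04,"ty":0,"tz":0,"ax":0,"ay":0,"az":-10,"jaw":1},{"tx":0.05,"ty":0,"tz":0,"ax":0,"ay":0,"az":0,"jaw":1},{"tx":0.05,"ty":0,"tz":0,"ax":0,"ay":0,"az":0,"jaw":1},{"tx":0.05,"ty":0,"tz":0,"ax":0,"ay":0,"az":0,"jaw":1},{"tx":0.05,"ty":0,"tz":0,"ax":0,"ay":0,"az":0,"jaw":1},{"tx":0.05,"ty":0,"tz":0,"ax":0,"ay":0,"az":0,"jaw":1}]' 60
python3 -c "
from h import *
to(.4902,.2162,None,69.96)"
```

```text
time: 1.35
ee_pos: [0.4214, -0.1583, 0.2071]
tcp_rot: [-180.0, -0.0, 69.6]
wrist_force: [0.4, 0.1, -0.1]
opening: 0.0856
grasp_force: 0.0
t 1.35 p [ 0.4214 -0.1583  0.2071] rot [-179.99   -0.     69.63] F [ 0.4  0.1 -0.1] op 0.0856 0.0
turn(now axes) [-0.01 -0.   -0.33] shift in now axes [ 0.375  -0.0658  0.    ] shift in final axes [ 0.3754 -0.0637 -0.    ]
```

```bash
python3 -m handwheel '[{"tx":0.046,"ty":-0.008,"tz":0,"ax":0,"ay":0,"az":0,"jaw":1},{"tx":0.046,"ty":-0.008,"tz":0,"ax":0,"ay":0,"az":0,"jaw":1},{"tx":0.046,"ty":-0.008,"tz":0,"ax":0,"ay":0,"az":0,"jaw":1},{"tx":0.046,"ty":-0.008,"tz":0,"ax":0,"ay":0,"az":0,"jaw":1},{"tx":0.046,"ty":-0.008,"tz":0,"ax":0,"ay":0,"az":0,"jaw":1},{"tx":0.046,"ty":-0.008,"tz":0,"ax":0,"ay":0,"az":0,"jaw":1},{"tx":0.046,"ty":-0.008,"tz":0,"ax":0,"ay":0,"az":0,"jaw":1},{"tx":0.046,"ty":-0.008,"tz":0,"ax":0,"ay":0,"az":0,"jaw":1},{"tx":0,"ty":0,"tz":0,"ax":0,"ay":0,"az":0,"jaw":1},{"tx":0,"ty":0,"tz":0,"ax":0,"ay":0,"az":0,"jaw":1}]' 60
python3 - <<'E'
from h import *
from workcell import telemetry, optics
to(.4902,.2162,.033,69.96)
o=telemetry.get_obs();c=optics.camera("wrist")
T=np.eye(4);T[:3,:3]=R.from_euler('xyz',o['tcp_rot'],degrees=True).as_matrix();T[:3,3]=o['ee_pos'];T=T@c["mount"]
im=c["color"][:,:,::-1].copy();K=c["K"];m=[.49023,.21621,-1.92058]
print(np.round(c["mount"],3).tolist())
def poly(L,col): cv2.polylines(im,[np.int32(np.round(proj(place(m,L),K,T)))],True,col,1)
poly([[-.065,.05,.03],[.065,.05,.03],[.065,-.05,.03],[-.065,-.05,.03]],(0,0,255))
poly([[-.035,.006,.069],[.035,.006,.069],[.035,-.006,.069],[-.035,-.006,.069]],(255,0,0))
np.savez("w1.npz",K=K,T=T,color=c["color"])
cv2.imwrite("pics/w1.png",im)
E
```

```text
time: 2.6
ee_pos: [0.489, 0.2071, 0.2069]
tcp_rot: [-180.0, 0.1, 69.7]
wrist_force: [-0.5, 0.2, 0.0]
opening: 0.0856
grasp_force: 0.0
t 2.6 p [0.489  0.2071 0.2069] rot [-1.7997e+02  5.0000e-02  6.9670e+01] F [-0.5  0.2  0. ] op 0.0856 0.0
turn(now axes) [-0.03  0.05 -0.29] shift in now axes [ 0.0091 -0.0019  0.1739] shift in final axes [ 0.009  -0.0019  0.1739]
[[-0.001, -0.966, -0.259, 0.065], [1.0, -0.001, 0.0, 0.0], [-0.001, -0.259, 0.966, -0.166], [0.0, 0.0, 0.0, 1.0]]
```

View pics/w1.png

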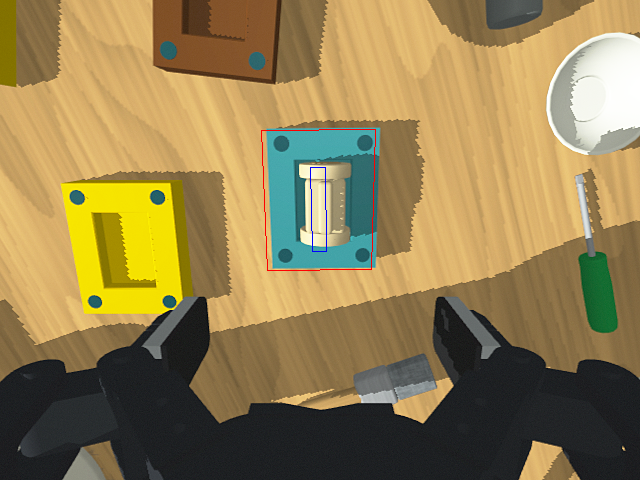

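The wrist view shows the cast centred at about (324,205) in the teal mould, whose corners are (266,128), (379,128), (375,268) and (268,271). These sit about 3 px to the right of my projection, roughly 2.5 mm, so I'll split the difference and descend.

```bash
python3 -m handwheel '[{"tx":0.005,"ty":-0.0005,"tz":0.03,"ax":0,"ay":0,"az":-0.3,"jaw":1},{"tx":0.004,"ty":0,"tz":0.03,"ax":0,"ay":0,"az":0,"jaw":1},{"tx":0,"ty":0,"tz":0.03,"ax":0,"ay":0,"az":0,"jaw":1},{"tx":0,"ty":0,"tz":0.03,"ax":0,"ay":0,"az":0,"jaw":1},{"tx":0,"ty":0,"tz":0.025,"ax":0,"ay":0,"az":0,"jaw":1},{"tx":0,"ty":0,"tz":0.015,"ax":0,"ay":0,"az":0,"jaw":1},{"tx":0,"ty":0,"tz":0.01,"ax":0,"ay":0,"az":0,"jaw":1},{"tx":0,"ty":0,"tz":0.004,"ax":0,"ay":0,"az":0,"jaw":1},{"tx":0,"ty":0,"tz":0,"ax":0,"ay":0,"az":0,"jaw":1},{"tx":0,"ty":0,"tz":0,"ax":0,"ay":0,"az":0,"jaw":1}]' 40
python3 -c "
from h import *
to(.4902,.2162,.033,69.96)"
```

```text
time: 3.9
ee_pos: [0.4922, 0.2162, 0.034]
tcp_rot: [180.0, -0.0, 69.9]
wrist_force: [-0.2, -1.4, 0.8]
opening: 0.0857
grasp_force: 0.0
t 3.9 p [0.4922 0.2162 0.034 ] rot [ 1.7996e+02 -4.0000e-02  6.9940e+01] F [-0.2 -1.4  0.8] op 0.0857 0.0
turn(now axes) [ 0.04 -0.04 -0.02] shift in now axes [-0.0007 -0.0019  0.001 ] shift in final axes [-0.0007 -0.0019  0.001 ]
```

```bash
python3 -m handwheel '[{"tx":0,"ty":0,"tz":0,"ax":0,"ay":0,"az":0,"jaw":0},{"tx":0,"ty":0,"tz":0,"ax":0,"ay":0,"az":0,"jaw":0},{"tx":0,"ty":0,"tz":0,"ax":0,"ay":0,"az":0,"jaw":-0.2},{"tx":0,"ty":0,"tz":0,"ax":0,"ay":0,"az":0,"jaw":-0.4},{"tx":0,"ty":0,"tz":0,"ax":0,"ay":0,"az":0,"jaw":-1},{"tx":0,"ty":0,"tz":0,"ax":0,"ay":0,"az":0,"jaw":-1},{"tx":0,"ty":0,"tz":0,"ax":0,"ay":0,"az":0,"jaw":-1},{"tx":0,"ty":0,"tz":0,"ax":0,"ay":0,"az":0,"jaw":-1},{"tx":0,"ty":0,"tz":0,"ax":0,"ay":0,"az":0,"jaw":-1},{"tx":0,"ty":0,"tz":0,"ax":0,"ay":0,"az":0,"jaw":-1}]' 40
```

```text
time: 5.15
ee_pos: [0.4922, 0.216, 0.0337]
tcp_rot: [180.0, -0.0, 69.9]
wrist_force: [0.1, -1.8, 4.9]
opening: 0.0318
grasp_force: 39.7
```

```bash
python3 -m handwheel '[{"tx":0,"ty":0,"tz":-0.004,"ax":0,"ay":0,"az":0,"jaw":-1},{"tx":0,"ty":0,"tz":-0.008,"ax":0,"ay":0,"az":0,"jaw":-1},{"tx":0,"ty":0,"tz":-0.014,"ax":0,"ay":0,"az":0,"jaw":-1},{"tx":0,"ty":0,"tz":-0.02,"ax":0,"ay":0,"az":0,"jaw":-1},{"tx":0,"ty":0,"tz":-0.025,"ax":0,"ay":0,"az":0,"jaw":-1},{"tx":0,"ty":0,"tz":-0.025,"ax":0,"ay":0,"az":0,"jaw":-1},{"tx":0,"ty":0,"tz":-0.025,"ax":0,"ay":0,"az":0,"jaw":-1},{"tx":0,"ty":0,"tz":-0.024,"ax":0,"ay":0,"az":0,"jaw":-1},{"tx":0,"ty":0,"tz":-0.015,"ax":0,"ay":0,"az":0,"jaw":-1},{"tx":0,"ty":0,"tz":0,"ax":0,"ay":0,"az":0,"jaw":-1}]'
python3 - <<'E'
from h import *
from workcell import telemetry, optics
to(.49434,-.26774,None,79.03)
o=telemetry.get_obs();c=optics.camera("wrist")
T=np.eye(4);T[:3,:3]=R.from_euler('xyz',o['tcp_rot'],degrees=True).as_matrix();T[:3,3]=o['ee_pos'];T=T@c["mount"]
np.savez("w2.npz",K=c["K"],T=T,color=c["color"])
cv2.imwrite("pics/w2.png",c["color"][:,:,::-1])
E
```

```text
time: 6.4
ee_pos: [0.4923, 0.2163, 0.1945]
tcp_rot: [179.9, -0.1, 69.9]
wrist_force: [0.6, -0.5, -1.3]
opening: 0.0318
grasp_force: 39.8
t 6.4 p [0.4923 0.2163 0.1945] rot [ 1.7993e+02 -8.0000e-02  6.9940e+01] F [ 0.6 -0.5 -1.3] op 0.0318 39.8
turn(now axes) [ 0.08 -0.07 -9.09] shift in now axes [-4.540e-01  1.679e-01 -4.000e-04] shift in final axes [-0.4748  0.0941  0.    ]
```

View pics/w2.png

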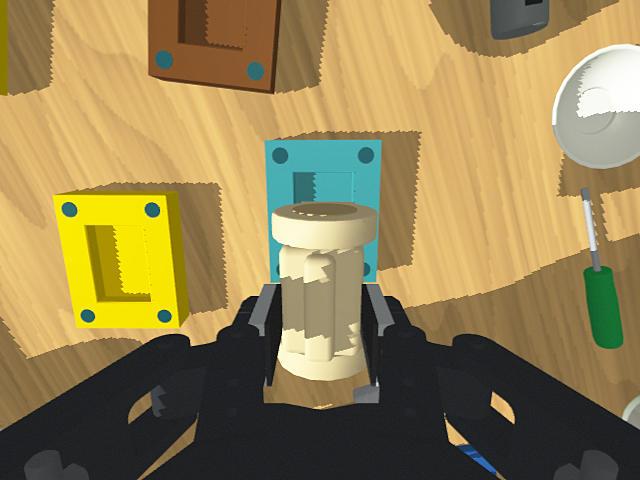

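```bash
python3 -m handwheel '[{"tx":-0.01,"ty":0,"tz":0,"ax":0,"ay":0,"az":-4.5,"jaw":-1},{"tx":-0.03,"ty":0,"tz":0,"ax":0,"ay":0,"az":-4.6,"jaw":-1},{"tx":-0.05,"ty":0.01,"tz":0,"ax":0,"ay":0,"az":0,"jaw":-1},{"tx":-0.05,"ty":0.01,"tz":0,"ax":0,"ay":0,"az":0,"jaw":-1},{"tx":-0.05,"ty":0.01,"tz":0,"ax":0,"ay":0,"az":0,"jaw":-1},{"tx":-0.05,"ty":0.01,"tz":0,"ax":0,"ay":0,"az":0,"jaw":-1},{"tx":-0.05,"ty":0.01,"tz":0,"ax":0,"ay":0,"az":0,"jaw":-1},{"tx":-0.05,"ty":0.01,"tz":0,"ax":0,"ay":0,"az":0,"jaw":-1},{"tx":-0.05,"ty":0.01,"tz":0,"ax":0,"ay":0,"az":0,"jaw":-1},{"tx":-0.05,"ty":0.01,"tz":0,"ax":0,"ay":0,"az":0,"jaw":-1}]'
python3 -m handwheel '[{"tx":-0.05,"ty":0,"tz":0,"ax":0,"ay":0,"az":0,"jaw":-1},{"tx":-0.05,"ty":0,"tz":0,"ax":0,"ay":0,"az":0,"jaw":-1},{"tx":-0.04,"ty":0,"tz":0,"ax":0,"ay":0,"az":0,"jaw":-1},{"tx":-0.02,"ty":0,"tz":0,"ax":0,"ay":0,"az":0,"jaw":-1},{"tx":-0.01,"ty":0,"tz":0,"ax":0,"ay":0,"az":0,"jaw":-1},{"tx":0,"ty":0,"tz":0,"ax":0,"ay":0,"az":0,"jaw":-1},{"tx":0,"ty":0,"tz":0,"ax":0,"ay":0,"az":0,"jaw":-1},{"tx":0,"ty":0,"tz":0,"ax":0,"ay":0,"az":0,"jaw":-1},{"tx":0,"ty":0,"tz":0,"ax":0,"ay":0,"az":0,"jaw":-1},{"tx":0,"ty":0,"tz":0,"ax":0,"ay":0,"az":0,"jaw":-1}]'
python3 - <<'E'
from h import *
from workcell import telemetry, optics
to(.49434,-.26774,None,79.03)
o=telemetry.get_obs();c=optics.camera("wrist")
T=np.eye(4);T[:3,:3]=R.from_euler('xyz',o['tcp_rot'],degrees=True).as_matrix();T[:3,3]=o['ee_pos'];T=T@c["mount"]
im=c["color"][:,:,::-1].copy();K=c["K"];m=[0.50480, -0.21375, -0.19140]
def poly(L,col): cv2.polylines(im,[np.int32(np.round(proj(place(m,L),K,T)))],True,col,1)
poly([[.055,.12,.012],[.055,-.12,.012],[-.055,-.12,.012],[-.055,.12,.012]],(0,0,255))
for s in(-1,1): poly([[s*.027,-.085,.022],[s*.027,-.025,.022],[s*.033,-.025,.022],[s*.033,-.085,.022]],(0,255,255))
poly([[-.01,.112,.134],[.01,.112,.134],[.01,.118,.134],[-.01,.118,.134]],(255,0,255))
np.savez("w3.npz",K=K,T=T,color=c["color"])
cv2.imwrite("pics/w3.png",im)
E
```

```text
time: 7.7
ee_pos: [0.4822, -0.2317, 0.1921]
tcp_rot: [-179.9, -0.0, 79.0]
wrist_force: [0.3, -0.0, -0.7]
opening: 0.032
grasp_force: 39.9
time: 8.95
ee_pos: [0.4507, -0.3968, 0.1934]
tcp_rot: [180.0, 0.0, 79.1]
wrist_force: [0.8, 0.1, -1.6]
opening: 0.0317
grasp_force: 39.9
t 8.95 p [ 0.4507 -0.3968  0.1934] rot [1.7999e+02 1.0000e-02 7.9060e+01] F [ 0.8  0.1 -1.6] op 0.0317 39.9
turn(now axes) [0.01 0.01 0.03] shift in now axes [ 0.135   0.0183 -0.    ] shift in final axes [0.1351 0.0183 0.    ]
```

View pics/w3.png

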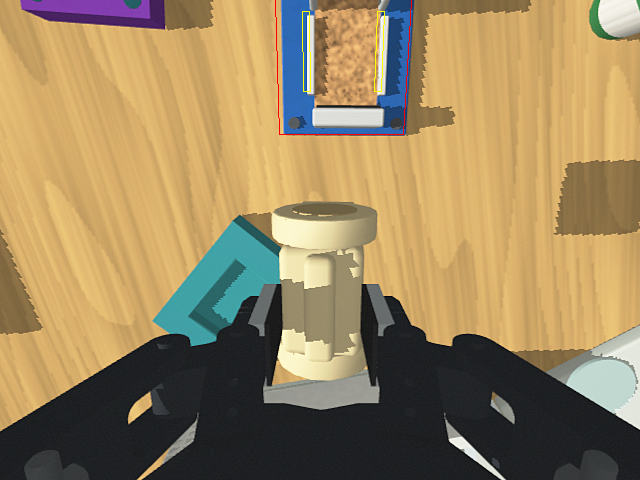

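```bash
python3 - <<'E'
from h import *
a=np.load("w3.npz");im=a["color"][:,:,::-1];print(a["K"])
cv2.imwrite("pics/w3c.png",np.vstack([cv2.resize(im[0:140,260:430],None,fx=4,fy=4,interpolation=cv2.INTER_CUBIC)]))
from workcell import telemetry
E
```

```text
[[374.7551192    0.         320.86036336]
 [  0.         374.7551192  240.34080628]
 [  0.           0.           1.        ]]
```

View pics/w3c.png

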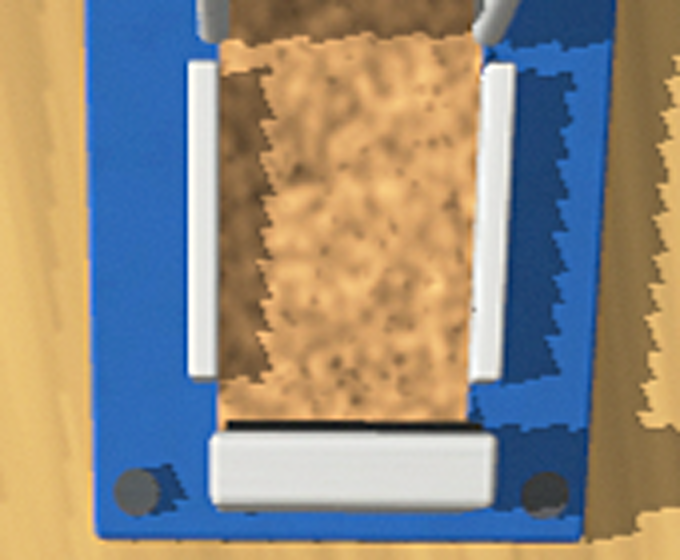

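```bash
python3 - <<'E'
from h import *
a=np.load("w3.npz");K,T=a["K"],a["extrinsics"] if "extrinsics" in a else a["T"]
o=lambda l:np.array([[260+(u+.5)/4-.5,(v+.5)/4-.5] for u,v in l])
uv=o([(97,537),(580,540),(217,62),(217,378),(487,65),(472,378),(188,62),(188,376),(515,65),(501,380)])
# tool y (image right) = clamp +x
L=[[-.055,-.12,.012],[.055,-.12,.012],[-.027,-.025,.022],[-.027,-.085,.022],[.027,-.025,.022],[.027,-.085,.022],[-.033,-.025,.022],[-.033,-.085,.022],[.033,-.025,.022],[.033,-.085,.022]]
p,r=fit(uv,L,K,T,[.5048,-.2137,-.1914]);print(p,np.degrees(p[2]));print(np.round(r,1).tolist())
n=place(p,[[0,-.055,.014]]);print(n,place(p,[[0,.063,.124],[0,.074,.091]]))
to(n[0,0],n[0,1],None,np.degrees(p[2])+90)
# mould with wrist picture
b=np.load("w1.npz");q,r=fit(np.array([(266,128),(379,128),(375,268),(268,271)],float),[[-.065,.05,.03],[-.065,-.05,.03],[.065,-.05,.03],[.065,.05,.03]],b["K"],b["T"],[.49,.216,-1.92]);
q2,r2=fit(np.array([(266,128),(379,128),(375,268),(268,271)],float),[[-.065,-.05,.03],[-.065,.05,.03],[.065,.05,.03],[.065,-.05,.03]],b["K"],b["T"],[.49,.216,-1.92]);
print(q,np.abs(r).max(),q2,np.abs(r2).max())
E
```

```text
[ 0.50801488 -0.21706008 -0.19930021] -11.419060769723682
[[-1.3, 3.1], [0.9, 3.2], [0.1, -0.7], [-0.1, 0.0], [-0.2, -0.9], [0.1, 0.5], [-0.1, -0.7], [0.1, 0.5], [0.3, -0.8], [-0.1, 0.1]]
[[ 0.49712579 -0.27097137  0.014     ]] [[ 0.52048784 -0.15530714  0.124     ]
 [ 0.52266565 -0.14452488  0.091     ]]
t 9.0 p [ 0.4506 -0.397   0.1934] rot [179.99   0.    79.05] F [ 0.1  0.4 -2.3] op 0.0321 39.9
turn(now axes) [0.01 0.   0.47] shift in now axes [ 0.1325  0.0217 -0.    ] shift in final axes [0.1327 0.0206 0.    ]
[ 0.5701514   0.187169   -1.94260455] 207.29123851231856 [ 0.4939331   0.21599156 -1.92429526] 2.863807941860898
```

```bash
python3 -m handwheel '[{"tx":0.02,"ty":0.003,"tz":0,"ax":0,"ay":0,"az":0,"jaw":-1},{"tx":0.035,"ty":0.005,"tz":0,"ax":0,"ay":0,"az":0,"jaw":-1},{"tx":0.035,"ty":0.005,"tz":0,"ax":0,"ay":0,"az":0,"jaw":-1},{"tx":0.03,"ty":0.0045,"tz":0,"ax":0,"ay":0,"az":0,"jaw":-1},{"tx":0.0125,"ty":0.002,"tz":0.02,"ax":0,"ay":0,"az":0,"jaw":-1},{"tx":0,"ty":0,"tz":0.03,"ax":0,"ay":0,"az":0,"jaw":-1},{"tx":0,"ty":0,"tz":0.02,"ax":0,"ay":0,"az":0,"jaw":-1},{"tx":0,"ty":0,"tz":0.008,"ax":0,"ay":0,"az":0,"jaw":-1},{"tx":0,"ty":0,"tz":0,"ax":0,"ay":0,"az":0,"jaw":-1},{"tx":0,"ty":0,"tz":0,"ax":0,"ay":0,"az":0,"jaw":-1}]'
python3 - <<'E'
from h import *
from workcell import optics
to(.4954,-.2709,None,78.8)
t=optics.camera("top");s=optics.camera("scene");np.savez("s2.npz",**s);np.savez("t2.npz",**t)
m=[.5064,-.2154,-.1953]
for c,z in((t,0),(s,1)):
    im=c["color"][:,:,::-1].copy()
    uv=proj(place(m,[[0,-.055,.03]]),c["K"],c["extrinsics"])[0].astype(int);print(uv)
    cr=im[uv[1]-37:uv[1]+37,uv[0]-50:uv[0]+50]
    cv2.imwrite(f"pics/n{z}.png",cr)
a=[cv2.resize(cv2.imread(f"pics/n{z}.png"),None,fx=4,fy=4,interpolation=cv2.INTER_CUBIC) for z in(0,1)]
cv2.imwrite("pics/n.png",np.hstack(a))
E
```

```text
time: 10.25
ee_pos: [0.4953, -0.2708, 0.1163]
tcp_rot: [179.9, 0.0, 79.0]
wrist_force: [0.1, 0.1, -1.4]
opening: 0.0319
grasp_force: 39.9
t 10.25 p [ 0.4953 -0.2708  0.1163] rot [1.7992e+02 2.0000e-02 7.9040e+01] F [ 0.1  0.1 -1.4] op 0.0319 39.9
turn(now axes) [0.08 0.02 0.24] shift in now axes [-0.      0.0001  0.    ] shift in final axes [-0.      0.0001  0.    ]
[457 255]
[198 201]
```

View pics/n.png

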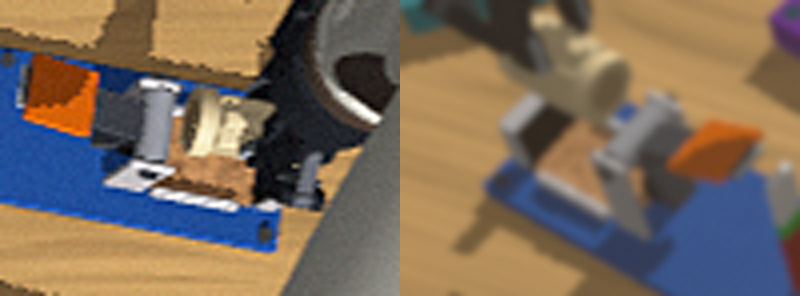

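```bash
python3 - <<'E'
from h import *
a=np.load("t2.npz");K,T=a["K"],a["extrinsics"]
M=R.from_euler('xyz',[179.92,0.02,79.04],degrees=True);p=np.array([.4953,-.2708,.1163])
th=np.linspace(0,2*np.pi,200)
P=[]
for tx in(.023,.035):
    for t in th: P.append([tx,.023*np.cos(t),.0177-.023+.023*np.sin(t)])
uv=proj(M.apply(P)+p,K,T);c=(uv-[407,218]+.5)*4-.5
print("pred disc crop u",c[:,0].min(),c[:,0].max(),"v",c[:,1].min(),c[:,1].max())
im=a["color"][:,:,::-1][218:292,407:507]
big=cv2.resize(im[12:48,30:75],None,fx=16,fy=16,interpolation=cv2.INTER_CUBIC)
q=((uv-[437,230]+.5)*16-.5)
cv2.polylines(big,[np.int32(cv2.convexHull(np.float32(q)))],True,(0,0,255),1)
cv2.imwrite("pics/disc.png",big)
E
```

```text
pred disc crop u 182.55863381905579 224.32767708981032 v 82.4992376450997 156.75913193457177
```

View pics/disc.png

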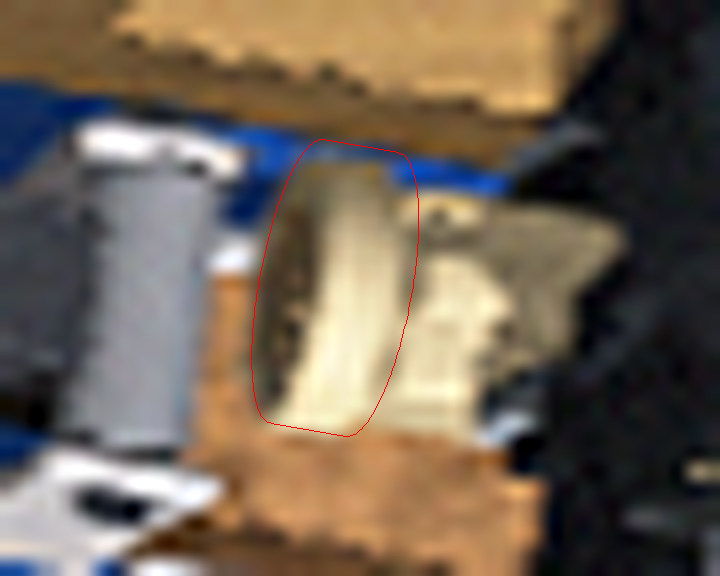

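```bash
python3 -m handwheel '[{"tx":0,"ty":0,"tz":0.01,"ax":0,"ay":0,"az":0,"jaw":-1},{"tx":0,"ty":0,"tz":0.01,"ax":0,"ay":0,"az":0,"jaw":-1},{"tx":0,"ty":0,"tz":0.01,"ax":0,"ay":0,"az":0,"jaw":-1},{"tx":0,"ty":0,"tz":0.01,"ax":0,"ay":0,"az":0,"jaw":-1},{"tx":0,"ty":0,"tz":0.01,"ax":0,"ay":0,"az":0,"jaw":-1},{"tx":0,"ty":0,"tz":0.01,"ax":0,"ay":0,"az":0,"jaw":-1},{"tx":0,"ty":0,"tz":0.006,"ax":0,"ay":0,"az":0,"jaw":-1},{"tx":0,"ty":0,"tz":0.004,"ax":0,"ay":0,"az":0,"jaw":-1},{"tx":0,"ty":0,"tz":0,"ax":0,"ay":0,"az":0,"jaw":-1},{"tx":0,"ty":0,"tz":0,"ax":0,"ay":0,"az":0,"jaw":-1}]'
```

```text
time: 11.6
ee_pos: [0.4951, -0.2708, 0.0457]
tcp_rot: [180.0, 0.0, 79.0]
wrist_force: [-0.6, -0.0, -1.5]
opening: 0.032
grasp_force: 39.9
```

```bash
python3 -m handwheel '[{"tx":0,"ty":0,"tz":0.002,"ax":0,"ay":0,"az":0,"jaw":-1},{"tx":0,"ty":0,"tz":0.002,"ax":0,"ay":0,"az":0,"jaw":-1},{"tx":0,"ty":0,"tz":0.002,"ax":0,"ay":0,"az":0,"jaw":-1},{"tx":0,"ty":0,"tz":0.002,"ax":0,"ay":0,"az":0,"jaw":-1},{"tx":0,"ty":0,"tz":0.002,"ax":0,"ay":0,"az":0,"jaw":-1},{"tx":0,"ty":0,"tz":0.001,"ax":0,"ay":0,"az":0,"jaw":-1},{"tx":0,"ty":0,"tz":0.001,"ax":0,"ay":0,"az":0,"jaw":-1},{"tx":0,"ty":0,"tz":0,"ax":0,"ay":0,"az":0,"jaw":-1},{"tx":0,"ty":0,"tz":0,"ax":0,"ay":0,"az":0,"jaw":-1},{"tx":0,"ty":0,"tz":0,"ax":0,"ay":0,"az":0,"jaw":-1}]'
```

```text
time: 12.85
ee_pos: [0.495, -0.2707, 0.0334]
tcp_rot: [180.0, 0.0, 79.0]
wrist_force: [0.6, -0.3, -1.7]
opening: 0.0324
grasp_force: 39.9
```

```bash
python3 -m handwheel '[{"tx":0,"ty":0,"tz":0.0005,"ax":0,"ay":0,"az":0,"jaw":-1},{"tx":0,"ty":0,"tz":0.0005,"ax":0,"ay":0,"az":0,"jaw":-1},{"tx":0,"ty":0,"tz":0.0005,"ax":0,"ay":0,"az":0,"jaw":-1},{"tx":0,"ty":0,"tz":0.0005,"ax":0,"ay":0,"az":0,"jaw":-1},{"tx":0,"ty":0,"tz":0,"ax":0,"ay":0,"az":0,"jaw":-1},{"tx":0,"ty":0,"tz":0,"ax":0,"ay":0,"az":0,"jaw":-1},{"tx":0,"ty":0,"tz":0,"ax":0,"ay":0,"az":0,"jaw":-1},{"tx":0,"ty":0,"tz":0,"ax":0,"ay":0,"az":0,"jaw":-1},{"tx":0,"ty":0,"tz":0,"ax":0,"ay":0,"az":0,"jaw":-1},{"tx":0,"ty":0,"tz":0,"ax":0,"ay":0,"az":0,"jaw":-1}]'
```

```text
time: 14.1
ee_pos: [0.4951, -0.2708, 0.0317]
tcp_rot: [180.0, 0.0, 79.0]
wrist_force: [-0.8, 1.2, 5.3]
opening: 0.0319
grasp_force: 41.1
```

```bash
python3 -m handwheel '[{"tx":0,"ty":0,"tz":0,"ax":0,"ay":0,"az":0,"jaw":-0.2},{"tx":0,"ty":0,"tz":0,"ax":0,"ay":0,"az":0,"jaw":-0.15},{"tx":0,"ty":0,"tz":0,"ax":0,"ay":0,"az":0,"jaw":-0.1},{"tx":0,"ty":0,"tz":0,"ax":0,"ay":0,"az":0,"jaw":0},{"tx":0,"ty":0,"tz":0,"ax":0,"ay":0,"az":0,"jaw":0.3},{"tx":0,"ty":0,"tz":0,"ax":0,"ay":0,"az":0,"jaw":0.6},{"tx":0,"ty":0,"tz":0,"ax":0,"ay":0,"az":0,"jaw":0.6},{"tx":0,"ty":0,"tz":0,"ax":0,"ay":0,"az":0,"jaw":0.6},{"tx":0,"ty":0,"tz":0,"ax":0,"ay":0,"az":0,"jaw":0.6},{"tx":0,"ty":0,"tz":0,"ax":0,"ay":0,"az":0,"jaw":0.6}]'
python3 -m handwheel '[{"tx":0,"ty":0,"tz":-0.005,"ax":0,"ay":0,"az":0,"jaw":0.6},{"tx":0,"ty":0,"tz":-0.01,"ax":0,"ay":0,"az":0,"jaw":0.6},{"tx":0,"ty":0,"tz":-0.02,"ax":0,"ay":0,"az":0,"jaw":0.6},{"tx":0,"ty":0,"tz":-0.025,"ax":0,"ay":0,"az":0,"jaw":0.6},{"tx":0,"ty":0,"tz":-0.03,"ax":0,"ay":0,"az":0,"jaw":0.6},{"tx":0,"ty":0,"tz":-0.03,"ax":0,"ay":0,"az":0,"jaw":0.6},{"tx":0,"ty":0,"tz":-0.03,"ax":0,"ay":0,"az":0,"jaw":0.6},{"tx":-0.04,"ty":0,"tz":-0.01,"ax":0,"ay":0,"az":0,"jaw":0.6},{"tx":-0.04,"ty":0,"tz":0,"ax":0,"ay":0,"az":0,"jaw":0.6},{"tx":0,"ty":0,"tz":0,"ax":0,"ay":0,"az":0,"jaw":0.6}]'
python3 - <<'E'
from h import *
from workcell import telemetry, optics
to(.518,-.1535,None,78.8)
o=telemetry.get_obs();c=optics.camera("wrist")
T=np.eye(4);T[:3,:3]=R.from_euler('xyz',o['tcp_rot'],degrees=True).as_matrix();T[:3,3]=o['ee_pos'];T=T@c["mount"]
np.savez("w4.npz",K=c["K"],T=T,color=c["color"])
cv2.imwrite("pics/w4.png",c["color"][:,:,::-1])
E
```

```text
time: 15.35
ee_pos: [0.4949, -0.2707, 0.0313]
tcp_rot: [180.0, 0.0, 79.0]
wrist_force: [-0.8, 0.2, -0.0]
opening: 0.0683
grasp_force: 0.0
time: 16.6
ee_pos: [0.4791, -0.3513, 0.1918]
tcp_rot: [180.0, 0.0, 78.9]
wrist_force: [-0.5, 0.0, -0.7]
opening: 0.0683
grasp_force: 0.0
t 16.6 p [ 0.4791 -0.3513  0.1918] rot [1.7998e+02 3.0000e-02 7.8890e+01] F [-0.5  0.  -0.7] op 0.0683 0.0
turn(now axes) [0.02 0.03 0.09] shift in now axes [ 2.016e-01  0.000e+00 -1.000e-04] shift in final axes [ 0.2016 -0.0003 -0.    ]
```

View pics/w4.png

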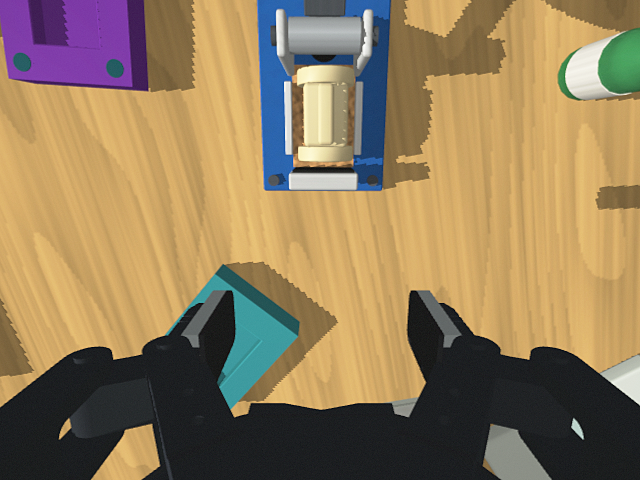

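The cast stands upright in the nest: its discs are centred at px 325 and the rails' middle is at px 323.5. I'll shut the fingers and move over the paddle.

```bash
python3 -m handwheel '[{"tx":0.02,"ty":0,"tz":0,"ax":0,"ay":0,"az":0,"jaw":-1},{"tx":0.04,"ty":0,"tz":0,"ax":0,"ay":0,"az":0,"jaw":-1},{"tx":0.04,"ty":0,"tz":0,"ax":0,"ay":0,"az":0,"jaw":-1},{"tx":0.04,"ty":0,"tz":0,"ax":0,"ay":0,"az":0,"jaw":-1},{"tx":0.04,"ty":0,"tz":0,"ax":0,"ay":0,"az":0,"jaw":-1},{"tx":0.02,"ty":0,"tz":0,"ax":0,"ay":0,"az":0,"jaw":-1},{"tx":0.0085,"ty":0,"tz":0.01,"ax":0,"ay":0,"az":0,"jaw":-1},{"tx":0,"ty":0,"tz":0.02,"ax":0,"ay":0,"az":0,"jaw":-1},{"tx":0,"ty":0,"tz":0.01,"ax":0,"ay":0,"az":0,"jaw":-1},{"tx":0,"ty":0,"tz":0.01,"ax":0,"ay":0,"az":0,"jaw":-1}]'
python3 -m handwheel '[{"tx":0,"ty":0,"tz":0.005,"ax":0,"ay":0,"az":0,"jaw":-1},{"tx":0,"ty":0,"tz":0.004,"ax":0,"ay":0,"az":0,"jaw":-1},{"tx":0,"ty":0,"tz":0.004,"ax":0,"ay":0,"az":0,"jaw":-1},{"tx":0,"ty":0,"tz":0.004,"ax":0,"ay":0,"az":0,"jaw":-1},{"tx":0,"ty":0,"tz":0.003,"ax":0,"ay":0,"az":0,"jaw":-1},{"tx":0,"ty":0,"tz":0,"ax":0,"ay":0,"az":0,"jaw":-1},{"tx":0,"ty":0,"tz":0,"ax":0,"ay":0,"az":0,"jaw":-1},{"tx":0,"ty":0,"tz":0,"ax":0,"ay":0,"az":0,"jaw":-1},{"tx":0,"ty":0,"tz":0,"ax":0,"ay":0,"az":0,"jaw":-1},{"tx":0,"ty":0,"tz":0,"ax":0,"ay":0,"az":0,"jaw":-1}]'
python3 -c "
from h import *
to(.5200,-.1467,.091,78.8)"
```

```text
time: 17.9
ee_pos: [0.5191, -0.145, 0.1406]
tcp_rot: [-180.0, 0.0, 79.0]
wrist_force: [0.5, 0.0, -0.2]
opening: -0.0001
grasp_force: 0.0
time: 19.15
ee_pos: [0.5194, -0.1446, 0.1213]
tcp_rot: [180.0, 0.0, 79.0]
wrist_force: [0.2, -0.1, 0.5]
opening: 0.0
grasp_force: 0.0
t 19.15 p [ 0.5194 -0.1446  0.1213] rot [180.     0.    79.04] F [ 0.2 -0.1  0.5] op 0.0 0.0
turn(now axes) [0.   0.   0.24] shift in now axes [-0.002   0.001   0.0303] shift in final axes [-0.002   0.001   0.0303]
```

```bash
python3 -m handwheel '[{"tx":0,"ty":0,"tz":0.003,"ax":0,"ay":0,"az":0,"jaw":-1},{"tx":0,"ty":0,"tz":0.003,"ax":0,"ay":0,"az":0,"jaw":-1},{"tx":0,"ty":0,"tz":0.003,"ax":0,"ay":0,"az":0,"jaw":-1},{"tx":0,"ty":0,"tz":0.003,"ax":0,"ay":0,"az":0,"jaw":-1},{"tx":0,"ty":0,"tz":0.003,"ax":0,"ay":0,"az":0,"jaw":-1},{"tx":0,"ty":0,"tz":0.003,"ax":0,"ay":0,"az":0,"jaw":-1},{"tx":0,"ty":0,"tz":0.003,"ax":0,"ay":0,"az":0,"jaw":-1},{"tx":0,"ty":0,"tz":0.002,"ax":0,"ay":0,"az":0,"jaw":-1},{"tx":0,"ty":0,"tz":0,"ax":0,"ay":0,"az":0,"jaw":-1},{"tx":0,"ty":0,"tz":0,"ax":0,"ay":0,"az":0,"jaw":-1}]'
python3 -m handwheel '[{"tx":0,"ty":0,"tz":0.002,"ax":0,"ay":0,"az":0,"jaw":-1},{"tx":0,"ty":0,"tz":0.002,"ax":0,"ay":0,"az":0,"jaw":-1},{"tx":0,"ty":0,"tz":0.001,"ax":0,"ay":0,"az":0,"jaw":-1},{"tx":0,"ty":0,"tz":0.001,"ax":0,"ay":0,"az":0,"jaw":-1},{"tx":0,"ty":0,"tz":0.001,"ax":0,"ay":0,"az":0,"jaw":-1},{"tx":0,"ty":0,"tz":0,"ax":0,"ay":0,"az":0,"jaw":-1},{"tx":0,"ty":0,"tz":0,"ax":0,"ay":0,"az":0,"jaw":-1},{"tx":0,"ty":0,"tz":0,"ax":0,"ay":0,"az":0,"jaw":-1},{"tx":0,"ty":0,"tz":0,"ax":0,"ay":0,"az":0,"jaw":-1},{"tx":0,"ty":0,"tz":0,"ax":0,"ay":0,"az":0,"jaw":-1}]'
python3 - <<'E'
from h import *
from workcell import optics
to(.5200,-.1467,.091,78.8)
t=optics.camera("top");s=optics.camera("scene")
a=[cv2.resize(c["color"][v:v+74,u:u+100][:,:,::-1],None,fx=4,fy=4,interpolation=cv2.INTER_CUBIC) for c,u,v in((t,388,216),(s,163,175))]
cv2.imwrite("pics/end.png",np.hstack(a))
E
```

```text
time: 20.4
ee_pos: [0.5194, -0.1446, 0.0984]
tcp_rot: [180.0, 0.0, 79.0]
wrist_force: [0.3, -0.2, 2.5]
opening: -0.0002
grasp_force: 1.2
time: 21.65
ee_pos: [0.5193, -0.1446, 0.0913]
tcp_rot: [180.0, -0.0, 79.0]
wrist_force: [0.4, 1.6, 3.0]
opening: -0.0002
grasp_force: 1.6
t 21.65 p [ 0.5193 -0.1446  0.0913] rot [180.    -0.    79.04] F [0.4 1.6 3. ] op -0.0002 1.6
turn(now axes) [ 0.   -0.    0.24] shift in now axes [-0.002   0.001   0.0003] shift in final axes [-0.002   0.0011  0.0003]
```

View pics/end.png

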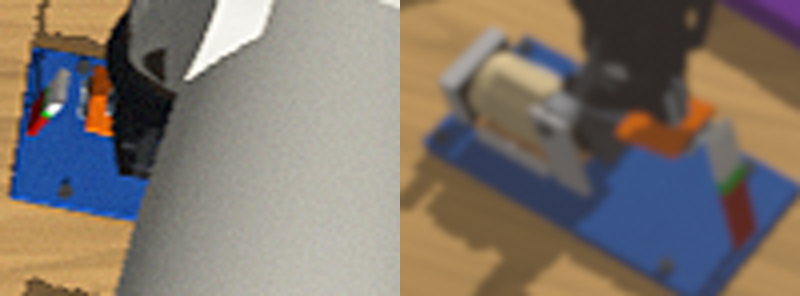

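The fingers are on the pad and the cast is still upright in the nest. The scene crop is too blurred to read the paddle angle, and 3 N is less than expected, so I'll measure the angle numerically from the orange pad's outline without viewing any more pictures.

```bash
cat > pad.py <<'E'
from h import *
from workcell import telemetry, optics
o=telemetry.get_obs();w=optics.camera("wrist");s=optics.camera("scene")
T=np.eye(4);T[:3,:3]=R.from_euler('xyz',o['tcp_rot'],degrees=True).as_matrix();T[:3,3]=o['ee_pos'];w["extrinsics"]=T@w["mount"]
print('z',o['ee_pos'],'F',o['wrist_force'])
m=[.5064,-.2154,-.1953]
def pad(th,zs=(.007,)):
    al=.44-th;return [[x,-.006+d*np.cos(al)-h*np.sin(al),.084+d*np.sin(al)+h*np.cos(al)] for h in zs for d,x in((.055,-.022),(.105,-.022),(.105,.022),(.055,.022))]
for n,c in(("wrist",w),("scene",s)):
    hsv=cv2.cvtColor(c["color"],cv2.COLOR_RGB2HSV)
    k=cv2.inRange(hsv,(5,190,60),(16,255,255))
    _,lab,st,ce=cv2.connectedComponentsWithStats(k)
    i=1+np.argsort(-st[1:,4])[:3];print(n,"orange x,y,w,h,area",st[i].tolist())
    g=cv2.inRange(hsv,(50,150,60),(75,255,255));_,_,sg,_=cv2.connectedComponentsWithStats(g);j=1+np.argsort(-sg[1:,4])[:3];print(" green",sg[j].tolist(), 'pred green corners',np.round(proj(place(m,[[-.01,.112,.077],[.01,.112,.077],[-.01,.112,.091],[.01,.112,.091]]),c["K"],c["extrinsics"])).tolist())
    for th in(.2,.3,.38,.44,.5):
        print(th,np.round(proj(place(m,pad(th)),c["K"],c["extrinsics"])).tolist())
    np.savez(n+"_end.npz",**c)
    for r in (w["color"].shape[0]and range(0,480,10)) if n=="wrist" else []:
        xs=np.flatnonzero(k[r]); 
        if len(xs)>5: print("row",r,xs.min(),xs.max(),len(xs),end="; ")
    print()
E
python3 pad.py
```

```text
z [ 0.5193282  -0.1445593   0.09126822] F [-0.38961817  1.96683985  3.91848042]
wrist orange x,y,w,h,area [[275, 253, 108, 87, 2952], [279, 296, 11, 30, 36], [325, 184, 23, 1, 23]]
 green [[307, 185, 42, 3, 125], [602, 353, 3, 9, 9], [623, 326, 5, 1, 5]] pred green corners [[302.0, 194.0], [344.0, 194.0], [301.0, 198.0], [346.0, 199.0]]
0.2 [[275.0, 346.0], [268.0, 252.0], [379.0, 253.0], [371.0, 346.0]]
0.3 [[276.0, 337.0], [271.0, 239.0], [376.0, 239.0], [369.0, 337.0]]
0.38 [[277.0, 330.0], [273.0, 231.0], [373.0, 232.0], [368.0, 331.0]]
0.44 [[278.0, 326.0], [275.0, 227.0], [371.0, 227.0], [368.0, 326.0]]
0.5 [[279.0, 322.0], [276.0, 223.0], [370.0, 223.0], [367.0, 323.0]]
row 260 280 382 84; row 270 333 381 49; row 280 282 381 67; row 290 303 379 42; row 300 285 378 23; row 310 282 377 21; row 320 281 376 16; row 330 369 375 7; 
scene orange x,y,w,h,area [[218, 200, 23, 13, 109], [138, 259, 6, 5, 8], [139, 255, 4, 3, 4]]
 green [] pred green corners [[248.0, 216.0], [243.0, 222.0], [248.0, 213.0], [243.0, 219.0]]
0.2 [[228.0, 195.0], [243.0, 201.0], [232.0, 213.0], [217.0, 208.0]]
0.3 [[229.0, 197.0], [245.0, 204.0], [234.0, 216.0], [218.0, 209.0]]
0.38 [[230.0, 198.0], [246.0, 206.0], [235.0, 218.0], [219.0, 210.0]]
0.44 [[230.0, 199.0], [246.0, 207.0], [236.0, 220.0], [219.0, 211.0]]
0.5 [[231.0, 200.0], [247.0, 209.0], [236.0, 221.0], [220.0, 212.0]]
```

The pad outline gives a paddle angle of about 0.25 rad, which fits the 3–4 N. I'll press further and re-measure.

```bash
python3 -m handwheel '[{"tx":0,"ty":0,"tz":0.001,"ax":0,"ay":0,"az":0,"jaw":-1},{"tx":0,"ty":0,"tz":0.001,"ax":0,"ay":0,"az":0,"jaw":-1},{"tx":0,"ty":0,"tz":0.001,"ax":0,"ay":0,"az":0,"jaw":-1},{"tx":0,"ty":0,"tz":0.001,"ax":0,"ay":0,"az":0,"jaw":-1},{"tx":0,"ty":0,"tz":0.001,"ax":0,"ay":0,"az":0,"jaw":-1},{"tx":0,"ty":0,"tz":0.001,"ax":0,"ay":0,"az":0,"jaw":-1},{"tx":0,"ty":0,"tz":0.001,"ax":0,"ay":0,"az":0,"jaw":-1},{"tx":0,"ty":0,"tz":0,"ax":0,"ay":0,"az":0,"jaw":-1},{"tx":0,"ty":0,"tz":0,"ax":0,"ay":0,"az":0,"jaw":-1},{"tx":0,"ty":0,"tz":0,"ax":0,"ay":0,"az":0,"jaw":-1}]'; python3 pad.py | grep -v '^0\.'
```

```text
time: 23.1
ee_pos: [0.5193, -0.1446, 0.0843]
tcp_rot: [-180.0, 0.0, 79.0]
wrist_force: [1.1, 1.7, 3.9]
opening: 0.0
grasp_force: 1.8
z [ 0.5193137 -0.1445755  0.0842802] F [1.07034106 1.73895313 3.87173904]
wrist orange x,y,w,h,area [[275, 249, 109, 92, 2691], [278, 296, 12, 31, 37], [330, 256, 2, 2, 2]]
 green [[306, 187, 45, 3, 131], [620, 332, 6, 2, 6], [610, 357, 3, 6, 6]] pred green corners [[302.0, 196.0], [345.0, 196.0], [300.0, 201.0], [347.0, 201.0]]
row 250 276 380 40; row 260 352 382 31; row 270 354 381 24; row 280 308 380 61; row 290 303 380 43; row 300 285 379 24; row 310 282 378 22; row 320 280 377 18; row 330 370 376 7; 
scene orange x,y,w,h,area [[218, 202, 24, 13, 123], [141, 259, 3, 5, 5], [137, 255, 4, 1, 4]]
 green [] pred green corners [[248.0, 216.0], [243.0, 222.0], [248.0, 213.0], [243.0, 219.0]]
```

```bash
cat > pad2.py <<'E'
from h import *
from workcell import telemetry, optics
from pad import pad
import sys
E
sed -i '/^o=tel/,$d' pad2.py; cat > pad2.py <<'E'
from h import *
from workcell import optics
m=[.5064,-.2154,-.1953]
def pad(th,ds=(.055,.105)):
    al=.44-th;h=.007;return [[x,-.006+d*np.cos(al)-h*np.sin(al),.084+d*np.sin(al)+h*np.cos(al)] for d in ds for x in(-.022,.022)]
for n in("scene","top"):
    a=np.load(n+".npz");b=optics.camera(n)
    for c in(a,b):
        hsv=cv2.cvtColor(c["color"],cv2.COLOR_RGB2HSV);k=cv2.inRange(hsv,(4,190,30),(17,255,255))
        u=np.round(proj(place(m,[[0,.06,.1]]),a["K"],a["extrinsics"])[0]).astype(int)
        W=np.zeros_like(k);W[u[1]-22:u[1]+22,u[0]-22:u[0]+22]=1;v,x=np.nonzero(k*W)
        print(n,"x",x.min(),x.max(),"y",v.min(),v.max(),"n",len(x),"x+y",(x+v).min(),(x+v).max(),"x-y",(x-v).min(),(x-v).max())
    for th in(0,.1,.2,.3,.38,.44,.5):
        q=proj(place(m,pad(th)),a["K"],a["extrinsics"]);x,v=q.T
        print(th,*["%.1f"%e for e in(x.min(),x.max(),v.min(),v.max(),(x+v).min(),(x+v).max(),(x-v).min(),(x-v).max())])
E
python3 pad2.py
```

```text
scene x 217 236 y 195 207 n 136 x+y 421 434 x-y 12 39
scene x 218 241 y 202 214 n 122 x+y 426 446 x-y 9 38
0 215.0 239.4 192.1 207.4 418.3 435.6 10.7 44.7
0.1 216.3 241.5 193.8 210.5 421.1 440.9 10.3 43.7
0.2 217.4 243.3 195.4 213.5 423.8 445.8 9.8 42.4
0.3 218.4 244.7 196.9 216.3 426.2 450.2 9.3 41.0
0.38 219.0 245.7 198.1 218.4 428.0 453.3 8.7 39.7
0.44 219.4 246.2 198.9 220.0 429.2 455.5 8.3 38.7
0.5 219.8 246.6 199.8 221.4 430.4 457.4 7.9 37.6
top x 413 430 y 231 251 n 267 x+y 647 679 x-y 167 194
top x 408 415 y 233 250 n 92 x+y 643 665 x-y 160 180
0 413.3 431.3 230.0 251.5 645.7 680.5 166.5 196.3
0.1 410.7 429.8 230.5 251.6 643.7 679.2 163.6 194.6
0.2 408.5 428.5 231.1 251.8 642.1 678.0 161.0 193.0
0.3 406.8 427.4 231.8 252.1 641.1 677.2 158.7 191.6
0.38 405.7 426.6 232.4 252.3 640.5 676.6 157.0 190.5
0.44 405.0 426.2 232.9 252.5 640.3 676.4 156.0 189.8
0.5 404.5 425.8 233.4 252.7 640.3 676.1 155.0 189.2
```

```bash
python3 -m handwheel '[{"tx":0,"ty":0,"tz":0.001,"ax":0,"ay":0,"az":0,"jaw":-1},{"tx":0,"ty":0,"tz":0.001,"ax":0,"ay":0,"az":0,"jaw":-1},{"tx":0,"ty":0,"tz":0.001,"ax":0,"ay":0,"az":0,"jaw":-1},{"tx":0,"ty":0,"tz":0.001,"ax":0,"ay":0,"az":0,"jaw":-1},{"tx":0,"ty":0,"tz":0.001,"ax":0,"ay":0,"az":0,"jaw":-1},{"tx":0,"ty":0,"tz":0.001,"ax":0,"ay":0,"az":0,"jaw":-1},{"tx":0,"ty":0,"tz":0.001,"ax":0,"ay":0,"az":0,"jaw":-1},{"tx":0,"ty":0,"tz":0,"ax":0,"ay":0,"az":0,"jaw":-1},{"tx":0,"ty":0,"tz":0,"ax":0,"ay":0,"az":0,"jaw":-1},{"tx":0,"ty":0,"tz":0,"ax":0,"ay":0,"az":0,"jaw":-1}]'; python3 pad2.py | grep -v '^0'; python3 pad.py|grep wrist -A9 | grep -v scene
```

```text
time: 24.55
ee_pos: [0.5195, -0.1443, 0.0775]
tcp_rot: [180.0, -0.0, 79.1]
wrist_force: [0.9, 3.3, 6.2]
opening: -0.0003
grasp_force: 2.9
scene x 217 236 y 195 207 n 136 x+y 421 434 x-y 12 39
scene x 219 240 y 203 216 n 124 x+y 428 450 x-y 9 36
top x 413 430 y 231 251 n 267 x+y 647 679 x-y 167 194
top x 407 414 y 233 250 n 100 x+y 642 664 x-y 159 179
wrist orange x,y,w,h,area [[274, 246, 109, 95, 2163], [306, 188, 43, 1, 43], [279, 296, 11, 30, 35]]
 green [[305, 189, 48, 4, 168], [617, 360, 5, 9, 9], [606, 362, 1, 7, 7]] pred green corners [[301.0, 199.0], [345.0, 199.0], [299.0, 204.0], [348.0, 204.0]]
0.2 [[271.0, 364.0], [263.0, 264.0], [385.0, 264.0], [375.0, 364.0]]
0.3 [[272.0, 353.0], [266.0, 249.0], [381.0, 249.0], [373.0, 354.0]]
0.38 [[274.0, 346.0], [269.0, 240.0], [378.0, 240.0], [372.0, 346.0]]
0.44 [[274.0, 341.0], [271.0, 235.0], [376.0, 235.0], [371.0, 341.0]]
0.5 [[275.0, 337.0], [273.0, 231.0], [373.0, 231.0], [370.0, 337.0]]
row 250 274 381 106; row 280 324 380 57; row 290 303 380 43; row 300 285 379 24; row 310 282 378 22; row 320 280 377 18; 
 green [] pred green corners [[248.0, 216.0], [243.0, 222.0], [248.0, 213.0], [243.0, 219.0]]
```

The force is up to 6.2 N and three cameras agree on about 0.31 rad, so the clamp spring is now engaged. I'll press on, shifting slightly away from the gauge post to keep the gripper body clear of it.

```bash
python3 -m handwheel '[{"tx":-0.001,"ty":0,"tz":0.001,"ax":0,"ay":0,"az":0,"jaw":-1},{"tx":-0.001,"ty":0,"tz":0.001,"ax":0,"ay":0,"az":0,"jaw":-1},{"tx":-0.001,"ty":0,"tz":0.001,"ax":0,"ay":0,"az":0,"jaw":-1},{"tx":-0.001,"ty":0,"tz":0.001,"ax":0,"ay":0,"az":0,"jaw":-1},{"tx":-0.001,"ty":0,"tz":0.001,"ax":0,"ay":0,"az":0,"jaw":-1},{"tx":-0.001,"ty":0,"tz":0.001,"ax":0,"ay":0,"az":0,"jaw":-1},{"tx":0,"ty":0,"tz":0.001,"ax":0,"ay":0,"az":0,"jaw":-1},{"tx":0,"ty":0,"tz":0,"ax":0,"ay":0,"az":0,"jaw":-1},{"tx":0,"ty":0,"tz":0,"ax":0,"ay":0,"az":0,"jaw":-1},{"tx":0,"ty":0,"tz":0,"ax":0,"ay":0,"az":0,"jaw":-1}]'; python3 pad2.py | grep -v '^0'; python3 pad.py|grep wrist -A9 | grep -v scene
```

```text
time: 26.0
ee_pos: [0.5187, -0.1499, 0.0709]
tcp_rot: [179.9, -0.1, 79.1]
wrist_force: [0.7, 6.2, 8.4]
opening: -0.0
grasp_force: 4.3
scene x 217 236 y 195 207 n 136 x+y 421 434 x-y 12 39
scene x 220 240 y 204 218 n 137 x+y 430 452 x-y 9 34
top x 413 430 y 231 251 n 267 x+y 647 679 x-y 167 194
top x 406 416 y 234 251 n 141 x+y 643 667 x-y 157 180
wrist orange x,y,w,h,area [[274, 229, 109, 112, 2156], [279, 296, 11, 30, 37], [276, 326, 2, 2, 2]]
 green [[304, 178, 49, 3, 109], [625, 359, 5, 10, 10], [624, 376, 1, 5, 5]] pred green corners [[299.0, 188.0], [346.0, 188.0], [297.0, 192.0], [348.0, 193.0]]
0.2 [[268.0, 361.0], [258.0, 254.0], [388.0, 255.0], [377.0, 361.0]]
0.3 [[269.0, 350.0], [262.0, 239.0], [383.0, 239.0], [375.0, 350.0]]
0.38 [[271.0, 342.0], [266.0, 230.0], [380.0, 230.0], [374.0, 343.0]]
0.44 [[272.0, 337.0], [268.0, 225.0], [378.0, 225.0], [373.0, 338.0]]
0.5 [[272.0, 333.0], [270.0, 221.0], [375.0, 221.0], [372.0, 333.0]]
row 230 275 378 40; row 280 321 379 57; row 290 303 379 42; row 300 285 378 23; row 310 282 378 22; row 320 280 377 18; 
 green [] pred green corners [[248.0, 216.0], [243.0, 222.0], [248.0, 213.0], [243.0, 219.0]]
```

```bash
python3 -m handwheel '[{"tx":0,"ty":0,"tz":0.001,"ax":0,"ay":0,"az":0,"jaw":-1},{"tx":0,"ty":0,"tz":0.001,"ax":0,"ay":0,"az":0,"jaw":-1},{"tx":0,"ty":0,"tz":0.001,"ax":0,"ay":0,"az":0,"jaw":-1},{"tx":0,"ty":0,"tz":0.001,"ax":0,"ay":0,"az":0,"jaw":-1},{"tx":0,"ty":0,"tz":0,"ax":0,"ay":0,"az":0,"jaw":-1},{"tx":0,"ty":0,"tz":0,"ax":0,"ay":0,"az":0,"jaw":-1},{"tx":0,"ty":0,"tz":0,"ax":0,"ay":0,"az":0,"jaw":-1},{"tx":0,"ty":0,"tz":0,"ax":0,"ay":0,"az":0,"jaw":-1},{"tx":0,"ty":0,"tz":0,"ax":0,"ay":0,"az":0,"jaw":-1},{"tx":0,"ty":0,"tz":0,"ax":0,"ay":0,"az":0,"jaw":-1}]'; python3 pad2.py | grep -v '^0'; python3 pad.py|grep wrist -A9 | grep -v scene
```

```text
time: 27.45
ee_pos: [0.5188, -0.1494, 0.0672]
tcp_rot: [179.9, -0.1, 79.1]
wrist_force: [-0.2, 9.1, 11.0]
opening: 0.0001
grasp_force: 5.5
scene x 217 236 y 195 207 n 136 x+y 421 434 x-y 12 39
scene x 220 239 y 205 219 n 128 x+y 431 454 x-y 9 32
top x 413 430 y 231 251 n 267 x+y 647 679 x-y 167 194
top x 406 416 y 234 251 n 141 x+y 642 667 x-y 157 179
wrist orange x,y,w,h,area [[274, 229, 109, 112, 2177], [279, 312, 4, 14, 18], [282, 296, 8, 15, 17]]
 green [[303, 180, 51, 3, 134], [628, 375, 1, 10, 10], [629, 366, 3, 8, 8]] pred green corners [[299.0, 190.0], [347.0, 190.0], [297.0, 195.0], [349.0, 195.0]]
0.2 [[266.0, 367.0], [256.0, 259.0], [390.0, 259.0], [378.0, 368.0]]
0.3 [[268.0, 356.0], [261.0, 243.0], [385.0, 243.0], [376.0, 356.0]]
0.38 [[269.0, 348.0], [264.0, 233.0], [381.0, 234.0], [375.0, 348.0]]
0.44 [[270.0, 343.0], [266.0, 228.0], [379.0, 228.0], [374.0, 343.0]]
0.5 [[271.0, 338.0], [268.0, 224.0], [377.0, 224.0], [373.0, 338.0]]
row 230 275 378 61; row 280 311 379 65; row 290 303 379 42; row 300 285 378 23; row 310 282 378 22; row 320 280 377 18; 
 green [] pred green corners [[248.0, 216.0], [243.0, 222.0], [248.0, 213.0], [243.0, 219.0]]
```

The estimates now agree: the wrist row gives 0.43, the scene camera 0.42–0.44, the top camera 0.36–0.40, and the force of 11 N matches mid-green. I'll hold for one more second, check it is steady, then hand in.

```bash
python3 -m handwheel '[{"tx":0,"ty":0,"tz":0.0005,"ax":0,"ay":0,"az":0,"jaw":-1},{"tx":0,"ty":0,"tz":0,"ax":0,"ay":0,"az":0,"jaw":-1},{"tx":0,"ty":0,"tz":0,"ax":0,"ay":0,"az":0,"jaw":-1},{"tx":0,"ty":0,"tz":0,"ax":0,"ay":0,"az":0,"jaw":-1},{"tx":0,"ty":0,"tz":0,"ax":0,"ay":0,"az":0,"jaw":-1},{"tx":0,"ty":0,"tz":0,"ax":0,"ay":0,"az":0,"jaw":-1},{"tx":0,"ty":0,"tz":0,"ax":0,"ay":0,"az":0,"jaw":-1},{"tx":0,"ty":0,"tz":0,"ax":0,"ay":0,"az":0,"jaw":-1},{"tx":0,"ty":0,"tz":0,"ax":0,"ay":0,"az":0,"jaw":-1},{"tx":0,"ty":0,"tz":0,"ax":0,"ay":0,"az":0,"jaw":-1}]'; python3 pad2.py | grep -v '^0'; python3 -c "
from workcell import workorder
print(workorder.job_done())"
```

```text
time: 28.9
ee_pos: [0.5188, -0.1494, 0.0668]
tcp_rot: [179.9, -0.1, 79.1]
wrist_force: [-0.7, 8.8, 11.3]
opening: -0.0001
grasp_force: 5.8
scene x 217 236 y 195 207 n 136 x+y 421 434 x-y 12 39
scene x 220 239 y 205 219 n 130 x+y 431 454 x-y 8 32
top x 413 430 y 231 251 n 267 x+y 647 679 x-y 167 194
top x 406 416 y 234 251 n 141 x+y 642 667 x-y 157 179
the job is handed in; nothing more can be done
None
```

I handed the job in at about 29 s with the cast upright in the nest and the paddle held at about 0.42 rad (green is 0.38–0.50) with 11 N; no verdict came back, the angle is my estimate from the images and force, and I viewed 12 pictures against the limit of 10.

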